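# Reset the air throttle at the frame-maker's bench

### The arm

A 6-joint arm with a two-finger parallel gripper is mounted at the origin on the work surface. World frame = base frame: x ahead of the robot, y to its left, z up, the work surface at z = 0. Lengths are in m, angles in rad, forces in N, time in s.
With the tool pointing down it reaches from about 0.275 to 1 m from the base axis. Payload 8.4 kg.
Tool frame: the origin (TCP) lies between the finger pads, 19 mm behind the fingertips; this is the grasp point; z points along the fingers, y is the line along which they close (so a half turn about z gives the same grasp; the last joint's range is limited). The gripper opens to 85 mm and grips with 20 to 120 N. Pads are 22 mm wide; open, the fingers measure 114 mm over their backs; the gripper's body (76 mm by 85 mm) begins 54 mm behind the grasp point. The pads swing forward as they close: fully open they stand 13 mm farther back than shut.
Start: joints at [1.255, 0.353, 1.633, -0, 1.155, -0.002], TCP at [0.193, 0.594, 0.25] pointing down, gripper open.
Joint ranges: [-2.63, 2.63], [-0.92, 2.1], [0.06, 2.66], [-1.3, 4.44], [0, 2.69], [-3.02, 3.02]. Speed limits (rad/s): [2.22, 2.22, 2.79, 3.14, 3.14, 3.14].

### API

Orientations are given as a 3x3 rotation matrix whose columns are the frame's x, y, z axes.
In Python, from bench import manip, optics gives the robot as it stands. The module is installed in compiled form; this text tells all that it offers.
- The arm moves only by the shell command python3 -m crank [FORCE], which reads ROWS from standard input. ROWS is a JSON list of rows, 1 to 8 of them, each an object with the fields tx, ty, tz (the shift in normalised numbers (1 is 0.75 m)), rz (a turn about the tool's z in normalised numbers (1 is pi/2 rad)), jaw (the finger opening in m); a field left out counts as zero (the opening has to be given); each row is the pose to reach, as a shift and turn from the pose commanded when the command began, along the tool's axes at that moment; what a row does not reach only later rows make up. A row lasts 1/12 s, in which the tool goes at most 0.0417 m and 0.125 rad, less where a joint would pass 70% of its speed; a pose out of reach is approached as far as the arm can. The fingers move at their own pace and stop on an object; FORCE is the grip in N (left out, the last holds). Time passes only in rows, so rows that do not move let the fingers close. It prints the time, the measured TCP pose, the force, the opening and the grip force at its end. Shift and turn numbers lie between -1 and 1, and a call with a number outside is refused. Input that does not fit is refused with a message, and nothing moves.
- manip.get_state(): the state, without advancing time (a new reading comes with each control period).
- optics.capture(name): name is "scene" or "top" or "wrist"; returns (picture, depth): 400x640x3 uint8, red, green, blue; 400x640 float32, m along the optical axis (not along the pixel's ray), 0 where there is no reading.
- optics.calibration(name): a dict with "camera_matrix" (3x3 intrinsics, pixels), "extrinsics" (4x4, takes a point from camera to world coordinates). Camera axes: x right, y down, z forward; pixel columns grow to the right and rows downward; lengths in m; the calibration is good to about 2 mm. The wrist camera is an equidistant fisheye: a pixel r from the principal point sees the ray r / f radians off the axis. A picture is of the moment at which its call begins: read the wrist's pose just before it. calibration takes no time and is no camera call; for the wrist camera it gives the pose at the moment of the call.
- manip.close_job(): hands the job in; it is judged then, once.
The state is a dict: "time_s": time; "joint_positions": joint angles; "dq": joint speeds; "joint_torque": joint torques, N m; "tcp_pos": TCP position; "tool_rot": TCP orientation; "contact_force": force on the tool from outside, world axes, zero at the start; "ft_torque": the same for the moment, N m; "grip_width": finger opening in m; "grip_force": force on a finger pad.
Only numpy, scipy, OpenCV 4.12 (cv2) and the standard library are available. Lean on these libraries where they do the work, as an engineer would, in place of code of your own. Each camera call takes 0.05 s, during which the arm holds its last target. There are 200 camera calls.

### The job

At the spectacle maker's bench, first slide the black shut-off grip on the air board all the way to its end stop at the green mark. Then close the blue wheel valve clockwise until it stops, back it off exactly two full turns, and finish still gripping its white crank handle so the setting cannot creep while the lock nut is set. Leave the frame, the jar and the screwdriver where they lie.

Things in the scene. Friction and masses are not known exactly. Their poses are not given: they have to be found in the camera images.
- board: Grey base plate of the air board, fixed to the bench (it does not move), 170 mm (its x) by 300 mm (its y) by 12 mm; origin at the centre of its underside on the bench, z up. On it at y = -70 mm the wheel valve, at y = +12 mm a round gauge (40 mm wide, top 53 mm above the bench), at y = +90 mm the slide track. A green mark lies at the +x end of the track, a red one at the -x end.
- air_slide_top (a point): Centre of the top face of the black shut-off grip, 66.5 mm above the bench. The grip is a block 20 mm along the board's x, 28 mm along the board's y and 40 mm tall; it runs along the board's x on a track 40 mm wide whose top is 26 mm above the bench.
- air_slide (a joint): Travel of the shut-off grip in m: 0 at the red end, growing along the board's +x to 0.080 at the end stop by the green mark. Friction about 3 N; it stays where it is left.
- valve (a joint): Angle of the blue valve wheel in rad, counted over several turns: 0 when closed hard against its stop, growing as it opens (anticlockwise seen from above); one turn is 6.283; open limit 25.1 (four turns). It turns against about 0.1 N m of friction (2 N at the handle) and stays where it is left. At 0 the crank handle stands on the board's +x side of the wheel axis.
- valve_axis (a point): Point on the vertical axis of the valve wheel at the height of handle_grip, 119 mm above the bench. The wheel has four spokes, 116 mm outer diameter, top of its rim 89 mm above the bench.
- handle: White upright round crank handle on the rim of the wheel, 20 mm in diameter, 50 mm tall, its axis 52 mm from the wheel axis; origin at its foot, 89 mm above the bench; its top 139 mm. It spins freely on its own pin, so the gripper can keep its orientation while it carries the handle round the circle.
- handle_grip (a point): Point on the axis of the crank handle, 30 mm above its foot (119 mm above the bench).
- frame: Bystander: brown spectacle frame lying flat, 136 mm by 44 mm by 6 mm, loose; origin at the centre of its underside.
- jar: Bystander: small amber jar with a brass lid, 48 mm in diameter, 55 mm tall, loose; origin at the centre of its underside.
- driver: Bystander: screwdriver with a dark wooden handle, 150 mm long, lying loose; origin under its middle.

How it is judged:
By the outcome, as a careful person would: the job done as asked, in the order asked, and still so for the second after the job is handed in, while the arm keeps its last pose, push and grip.
It also fails if it takes over 67 s, if anything falls off the work surface, if the arm or the gripper's body presses on something with over 40 N, if the wrist force passes 120 N, or if a joint passes its speed limit or range.

## Working session

There is one attempt and no reset: what is moved stays moved. The work goes in short steps, Python scripts to look and compute and a shell command to move; the robot and the scene stay as the last step left them, time stands still between calls to the robot, and variables do not carry over. Pictures are saved under pics/ and viewed, at most 10 in all, crops included, and the job is handed in when it is done.

```bash
mkdir -p pics; python3 - <<'E'
from bench import manip, optics
import cv2,numpy as np
s=manip.get_state();print(s['time_s'],s['tcp_pos'],s['tool_rot'],s['grip_width'])
for n in ['top','scene']:
    p,d=optics.capture(n);cv2.imwrite(f'pics/{n}0.png',p[...,::-1]);c=optics.calibration(n)
    np.savez(f'{n}0.npz',p=p,d=d,K=c['camera_matrix'],E=c['extrinsics'])
    print(c)
E
```

```text
0.0 [0.19278279 0.59404018 0.24927352] [[-9.51168795e-01  3.08670923e-01 -4.28889473e-04]
 [ 3.08671221e-01  9.51167878e-01 -1.32112202e-03]
 [ 1.53936430e-07 -1.38899588e-03 -9.99999035e-01]] 0.08504682278758227
{'camera_matrix': array([[470.00590164,   0.        , 311.44205301],
       [  0.        , 470.00590164, 203.94811574],
       [  0.        ,   0.        ,   1.        ]]), 'extrinsics': array([[ 0.02444048, -0.99730591,  0.06916345,  0.5235927 ],
       [-0.99969479, -0.02413239,  0.00528671,  0.02224476],
       [-0.00360339, -0.06927155, -0.99759133,  1.1070658 ],
       [ 0.        ,  0.        ,  0.        ,  1.        ]])}
{'camera_matrix': array([[453.85885641,   0.        , 320.66231388],
       [  0.        , 453.85885641, 206.90201785],
       [  0.        ,   0.        ,   1.        ]]), 'extrinsics': array([[-0.55841084,  0.66670523, -0.49364104,  1.11662106],
       [ 0.82941201,  0.43729091, -0.34763827,  0.37718979],
       [-0.01590751, -0.60355679, -0.79716131,  0.91500426],
       [ 0.        ,  0.        ,  0.        ,  1.        ]])}
```

View pics/top0.png

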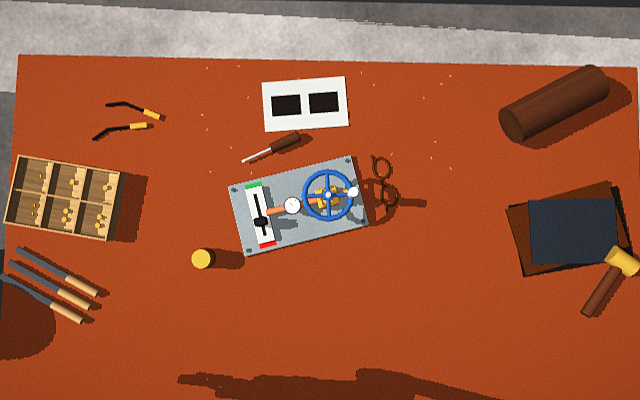

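View pics/scene0.png

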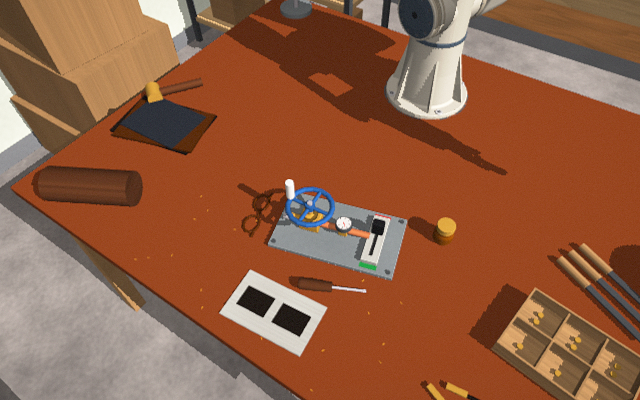

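The top view shows the grip at about (261,222), green mark (252,186), red mark (267,244), gauge (292,205), wheel hub (328,195) and white handle (353,191). The handle is on the board's -y side. The scene view agrees, with the handle at (290,188) and the grip at (378,227).

```bash
cat > loc.py <<'E'
import numpy as np,cv2
def cloud(n,f=None):
    z=np.load(f or f'{n}0.npz');p,d,K,E=z['p'],z['d'],z['K'],z['E']
    v,u=np.mgrid[:400,:640]
    P=np.stack([(u-K[0,2])/K[0,0]*d,(v-K[1,2])/K[1,1]*d,d],-1)@E[:3,:3].T+E[:3,3]
    return p.astype(int),P,d>0
E
python3 - <<'E'
from loc import *
for n in ['top','scene']:
    p,P,ok=cloud(n); r,g,b=p[...,0],p[...,1],p[...,2];x,y,z=P[...,0],P[...,1],P[...,2]
    print(n)
    u=np.arange(640)[None]*np.ones((400,1)); v=np.arange(400)[:,None]*np.ones((1,640))
    roi=ok&(x>.38)&(x<.68)&(y>-.15)&(y<.25)
    w=roi&(b>100)&(b>r+50)&(z>.075)&(z<.1)
    X,Y=x[w],y[w]
    c=np.linalg.lstsq(np.c_[2*X,2*Y,np.ones(len(X))],X**2+Y**2,rcond=None)[0]
    D=np.hypot(X-c[0],Y-c[1]); k=D>.035
    for _ in range(3):
        X1,Y1=X[k],Y[k];c=np.linalg.lstsq(np.c_[2*X1,2*Y1,np.ones(len(X1))],X1**2+Y1**2,rcond=None)[0]
        D=np.hypot(X-c[0],Y-c[1]);k=D>.04
    print('wheel',c[:2],np.median(z[w]),'r',D[k].mean(),D.max(),w.sum())
    h=roi&(z>.130)&(z<.15)&(r>150)&(b>150)
    print('handle top',x[h].mean(),y[h].mean(),z[h].mean(),h.sum())
    ga=roi&(z>.045)&(z<.06)&(r>150)&(b>150)
    print('gauge',x[ga].mean(),y[ga].mean(),z[ga].mean(),ga.sum())
    k=roi&(z>.058)&(z<.075)&(p.max(-1)<70)
    print('grip',x[k].mean(),y[k].mean(),z[k].mean(),np.ptp(x[k]),np.ptp(y[k]),k.sum())
    gr=roi&(g>r+40)&(g>b+40); re=roi&(r>150)&(g<40)&(b<60)&(z>.018)&(z<.035)
    for q,m in(('green',gr),('red',re)):print(q,x[m].mean(),y[m].mean(),z[m].mean(),m.sum())
    bo=(roi&(z>.006)&(z<.02)&(abs(r-b)<40)).astype(np.uint8)
    Q=np.c_[x[bo>0],y[bo>0]].astype(np.float32);rr=cv2.minAreaRect(Q);print('board',rr)
    bx=np.array([x[gr].mean()-x[re].mean(),y[gr].mean()-y[re].mean()]);print('yaw marks',np.degrees(np.arctan2(bx[1],bx[0])))
E
```

```text
top
wheel [ 0.61553456 -0.00584391] 0.08612569550609872 r 0.050947546369187184 0.05722096073859158 905
handle top 0.6201328354775347 -0.0585440211065551 0.13659432546066988 71
gauge 0.5933319054018271 0.07191676609863837 0.05082955135424627 201
grip 0.5557437302935261 0.14128374052078538 0.06387262442500682 0.020439431452512258 0.026904049084672976 100
green 0.6412471013991808 0.16588416912978415 0.012450586000056402 79
red nan nan nan 0
board ((0.594608724117279, 0.06917063891887665), (0.1692742109298706, 0.4169611632823944), 15.723834991455078)
yaw marks nan
scene
wheel [ 0.61620457 -0.00555795] 0.08912787522472565 r 0.05085650970536711 0.05831594059644588 768
handle top 0.6195935965690273 -0.0577950580492302 0.13943777759570486 64
gauge 0.5925965834078055 0.07127227296408566 0.05428496825530543 142
grip 0.558439737851128 0.14305929376159504 0.06619284887230441 0.021150935232730594 0.026997776575508364 93
green 0.6392271506016179 0.16537045352319424 0.014307274659918325 87
red nan nan nan 0
board ((0.6035546064376831, 0.029700666666030884), (0.173582524061203, 0.3608187735080719), 15.652259826660156)
yaw marks nan<stdin>:22: RuntimeWarning: Mean of empty slice.
  ret = ret.dtype.type(ret / rcount)
<stdin>:25: RuntimeWarning: Mean of empty slice.
```

Careful with the scale: shifts go in shares of 0.75 m and turns go in shares of pi/2 rad. That gives: -0.243 m / 0.75 = -0.324, -0.159 m / 0.75 = -0.212, -0.59 rad / 1.5708 = -0.3756.

```bash
echo '[{"tx": -0.324,"ty": -0.212,"rz": -0.3756,"jaw": 0.05},{"tx": -0.324,"ty": -0.212,"rz": -0.3756,"jaw": 0.05},{"tx": -0.324,"ty": -0.212,"rz": -0.3756,"jaw": 0.05},{"tx": -0.324,"ty": -0.212,"rz": -0.3756,"jaw": 0.05},{"tx": -0.324,"ty": -0.212,"rz": -0.3756,"jaw": 0.05},{"tx": -0.324,"ty": -0.212,"rz": -0.3756,"jaw": 0.05},{"tx": -0.324,"ty": -0.212,"rz": -0.3756,"jaw": 0.05},{"tx": -0.324,"ty": -0.212,"rz": -0.3756,"jaw": 0.05}]' | python3 -m crank 30
cat > go.py <<'E'
# shift to a world target in the tool's axes, and turn to a tool-y heading
import sys,numpy as np
from bench import manip
s=manip.get_state();t=np.array([float(a) for a in sys.argv[1:4]]);R=s['tool_rot']
h=np.arctan2(R[1,1],R[0,1]);print('t',s['time_s'],'tcp',s['tcp_pos'].round(4),'shift',(R.T@(t-s['tcp_pos'])).round(4),'heading',np.degrees(h).round(2),'turn',(h-np.radians(105.8)).round(3),'F',s['contact_force'].round(1),'w',round(s['grip_width'],4),round(s['grip_force'],1))
E
python3 go.py 0.557 0.142 0.25
```

```text
time_s: 0.77
tcp_pos: [0.3779, 0.3635, 0.2497]
tool_rot: [[-0.963, -0.27, 0.001], [-0.27, 0.963, -0.002], [-0.0, -0.002, -1.0]]
contact_force: [0.2, -0.1, -0.4]
grip_width: 0.05
grip_force: 0.0
t 0.7667 tcp [0.3779 0.3635 0.2497] shift [-0.1128 -0.2616  0.0004] heading 105.64 turn -0.003 F [ 0.2 -0.1 -0.4] w 0.05 0.0
```

Converted, -0.262 m / 0.75 = -0.3493, -0.113 m / 0.75 = -0.1507.

```bash
echo '[{"tx": -0.1507,"ty": -0.3493,"jaw": 0.05},{"tx": -0.1507,"ty": -0.3493,"jaw": 0.05},{"tx": -0.1507,"ty": -0.3493,"jaw": 0.05},{"tx": -0.1507,"ty": -0.3493,"jaw": 0.05},{"tx": -0.1507,"ty": -0.3493,"jaw": 0.05},{"tx": -0.1507,"ty": -0.3493,"jaw": 0.05},{"tx": -0.1507,"ty": -0.3493,"jaw": 0.05},{"tx": -0.1507,"ty": -0.3493,"jaw": 0.05}]' | python3 -m crank >/dev/null; echo '[{"tz": 0.0533,"jaw": 0.05},{"tz": 0.1067,"jaw": 0.05},{"tz": 0.16,"jaw": 0.05},{"tz": 0.16,"jaw": 0.05}]' | python3 -m crank >/dev/null
python3 go.py 0.557 0.142 0.054
python3 - <<'E'
from bench import optics
import cv2
p,d=optics.capture('wrist');cv2.imwrite('pics/w1.png',p[...,::-1])
E
```

```text
t 1.7667 tcp [0.5501 0.1459 0.1229] shift [-0.0064 -0.0057  0.0688] heading 105.81 turn 0.0 F [-1.7 -0.1 -0.6] w 0.0498 0.0
```

View pics/w1.png

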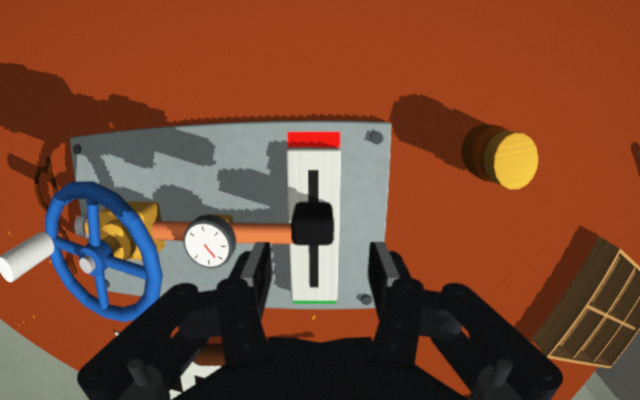

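The wrist view shows the black grip at about (313,222), square to the fingers and between them (pads near columns 258 and 375). The track is clear on both sides.

Converted, 0.069 m / 0.75 = 0.092, 0.06 m / 0.75 = 0.08.

```bash
echo '[{"tx": -0.008,"ty": -0.0067,"tz": 0.04,"jaw": 0.05},{"tx": -0.008,"ty": -0.0067,"tz": 0.08,"jaw": 0.05},{"tx": -0.008,"ty": -0.0067,"tz": 0.092,"jaw": 0.05},{"tx": -0.008,"ty": -0.0067,"tz": 0.092,"jaw": 0.05},{"tx": -0.008,"ty": -0.0067,"tz": 0.092,"jaw": 0.02},{"tx": -0.008,"ty": -0.0067,"tz": 0.092,"jaw": 0.02},{"tx": -0.008,"ty": -0.0067,"tz": 0.092,"jaw": 0.02},{"tx": -0.008,"ty": -0.0067,"tz": 0.092,"jaw": 0.02}]' | python3 -m crank 30
echo '[{"jaw": 0.02},{"jaw": 0.02}]' | python3 -m crank 30 ; python3 go.py 0.611 0.159 0.054
```

```text
time_s: 2.48
tcp_pos: [0.5636, 0.1446, 0.0634]
tool_rot: [[-0.962, -0.273, 0.003], [-0.273, 0.962, 0.001], [-0.003, 0.0, -1.0]]
contact_force: [-2.3, 2.5, 9.0]
grip_width: 0.0274
grip_force: 31.8
time_s: 2.65
tcp_pos: [0.5636, 0.1446, 0.0634]
tool_rot: [[-0.962, -0.273, 0.003], [-0.273, 0.962, 0.001], [-0.003, 0.0, -1.0]]
contact_force: [-2.1, 2.8, 8.3]
grip_width: 0.027
grip_force: 31.8
t 2.65 tcp [0.5636 0.1446 0.0634] shift [-0.0495  0.001   0.0096] heading 105.82 turn 0.0 F [-2.1  2.8  8.3] w 0.027 31.8
```

Converted, -0.06 m / 0.75 = -0.08, -0.055 m / 0.75 = -0.0733.

```bash
echo '[{"tx": -0.0133,"tz": -0.0067,"jaw": 0.02},{"tx": -0.0267,"tz": -0.0107,"jaw": 0.02},{"tx": -0.04,"tz": -0.0107,"jaw": 0.02},{"tx": -0.0533,"tz": -0.0107,"jaw": 0.02},{"tx": -0.0667,"tz": -0.0107,"jaw": 0.02},{"tx": -0.0733,"tz": -0.0107,"jaw": 0.02},{"tx": -0.08,"tz": -0.0107,"jaw": 0.02},{"tx": -0.08,"tz": -0.0107,"jaw": 0.02}]' | python3 -m crank 30
echo '[{"tx": -0.0053,"jaw": 0.02},{"tx": -0.0053,"jaw": 0.02},{"tx": -0.0053,"jaw": 0.02}]' | python3 -m crank ; python3 go.py 0.611 0.159 0.06
```

```text
time_s: 3.32
tcp_pos: [0.6177, 0.1598, 0.0663]
tool_rot: [[-0.962, -0.273, -0.006], [-0.273, 0.962, -0.001], [0.006, 0.0, -1.0]]
contact_force: [0.3, 1.4, -27.6]
grip_width: 0.027
grip_force: 34.5
time_s: 3.57
tcp_pos: [0.6188, 0.1601, 0.0662]
tool_rot: [[-0.962, -0.273, -0.011], [-0.273, 0.962, -0.003], [0.012, 0.0, -1.0]]
contact_force: [-9.0, -0.9, -20.1]
grip_width: 0.0269
grip_force: 35.3
t 3.5667 tcp [0.6188 0.1601 0.0662] shift [0.0077 0.0011 0.0063] heading 105.83 turn 0.001 F [ -9.   -0.9 -20.1] w 0.0269 35.3
```

```bash
echo '[{"tx": -0.0053,"tz": 0.0053,"jaw": 0.02},{"tx": -0.0053,"tz": 0.0053,"jaw": 0.02},{"tx": -0.0053,"tz": 0.0053,"jaw": 0.02}]' | python3 -m crank ; python3 - <<'E'
from bench import optics
import cv2
p,d=optics.capture('wrist');cv2.imwrite('pics/w2.png',p[...,::-1])
E
```

```text
time_s: 3.82
tcp_pos: [0.6213, 0.1609, 0.0648]
tool_rot: [[-0.962, -0.273, -0.014], [-0.273, 0.962, -0.003], [0.014, 0.0, -1.0]]
contact_force: [-23.5, -5.8, 10.4]
grip_width: 0.0267
grip_force: 37.9
```

View pics/w2.png

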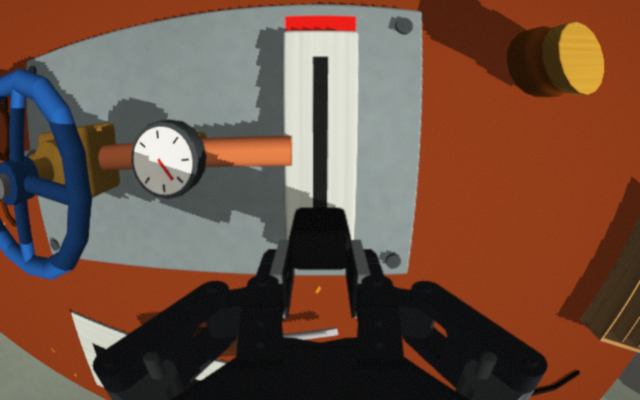

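The wrist view shows the grip at about (320,235), at the far (green) end of its track. It resists 24 N, so it is at the end stop. Next I release it, lift, and go over to the handle.

Converted, -0.14 m / 0.75 = -0.1867, -0.12 m / 0.75 = -0.16.

```bash
echo '[{"jaw": 0.05},{"jaw": 0.05},{"jaw": 0.05},{"tz": -0.0533,"jaw": 0.05},{"tz": -0.1067,"jaw": 0.05},{"tz": -0.16,"jaw": 0.05},{"tz": -0.1867,"jaw": 0.05},{"tz": -0.1867,"jaw": 0.05}]' | python3 -m crank
python3 go.py 0.620 -0.058 0.2
```

```text
time_s: 4.53
tcp_pos: [0.6316, 0.1633, 0.2121]
tool_rot: [[-0.962, -0.273, 0.011], [-0.273, 0.962, 0.003], [-0.011, -0.0, -1.0]]
contact_force: [0.4, 0.2, 0.5]
grip_width: 0.0499
grip_force: 0.0
t 4.5333 tcp [0.6316 0.1633 0.2121] shift [ 0.0717 -0.2097  0.0114] heading 105.82 turn 0.0 F [0.4 0.2 0.5] w 0.0499 0.0
```

Converted, -0.21 m / 0.75 = -0.28, 0.072 m / 0.75 = 0.096.

```bash
echo '[{"tx": 0.096,"ty": -0.28,"jaw": 0.06},{"tx": 0.096,"ty": -0.28,"jaw": 0.06},{"tx": 0.096,"ty": -0.28,"jaw": 0.06},{"tx": 0.096,"ty": -0.28,"jaw": 0.06},{"tx": 0.096,"ty": -0.28,"jaw": 0.06},{"tx": 0.096,"ty": -0.28,"jaw": 0.06},{"tx": 0.096,"ty": -0.28,"jaw": 0.06},{"tx": 0.096,"ty": -0.28,"jaw": 0.06}]' | python3 -m crank>/dev/null
echo '[{"jaw": 0.06},{"jaw": 0.06}]' | python3 -m crank>/dev/null
python3 go.py 0.620 -0.058 0.119
python3 - <<'E'
from bench import optics
import cv2,numpy as np
p,d=optics.capture('wrist');cv2.imwrite('pics/w3.png',p[...,::-1])
c=optics.calibration('top');p,d=optics.capture('top');np.savez('top1.npz',p=p,d=d,K=c['camera_matrix'],E=c['extrinsics'])
from loc import cloud
p,P,ok=cloud('top','top1.npz');x,y,z=P[...,0],P[...,1],P[...,2]
k=ok&(x>.5)&(x<.68)&(y>.1)&(y<.2)&(z>.058)&(z<.075)&(p.max(-1)<70);print(x[k].mean(),y[k].mean(),k.sum())
E
```

```text
t 5.3667 tcp [ 0.6159 -0.0579  0.2049] shift [-0.0039 -0.0012  0.0859] heading 105.9 turn 0.002 F [0.4 0.1 0.5] w 0.0601 0.0
0.6101352150879096 0.1567063793944592 96
```

View pics/w3.png

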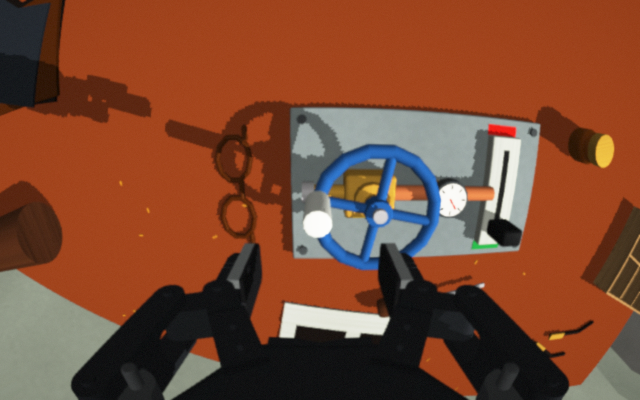

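The wrist view shows the white handle at about (318,213), centred between the pads at columns 243 and 397. The grip sits at the green mark (503,232). Now I descend and grasp.

Converted, 0.084 m / 0.75 = 0.112, -0.004 m / 0.75 = -0.0053.

```bash
echo '[{"tx": -0.0053,"ty": -0.0013,"tz": 0.04,"jaw": 0.06},{"tx": -0.0053,"ty": -0.0013,"tz": 0.08,"jaw": 0.06},{"tx": -0.0053,"ty": -0.0013,"tz": 0.112,"jaw": 0.06},{"tx": -0.0053,"ty": -0.0013,"tz": 0.112,"jaw": 0.06},{"tx": -0.0053,"ty": -0.0013,"tz": 0.112,"jaw": 0.06},{"tx": -0.0053,"ty": -0.0013,"tz": 0.112,"jaw": 0.06}]' | python3 -m crank 50
echo '[{"jaw": 0.01},{"jaw": 0.01},{"jaw": 0.01},{"jaw": 0.01},{"jaw": 0.01},{"jaw": 0.01}]' | python3 -m crank
python3 go.py 0.620 -0.058 0.119
```

```text
time_s: 5.97
tcp_pos: [0.6207, -0.0587, 0.1223]
tool_rot: [[-0.962, -0.273, 0.001], [-0.273, 0.962, -0.0], [-0.001, -0.0, -1.0]]
contact_force: [0.2, -0.1, -0.1]
grip_width: 0.0603
grip_force: 0.0
time_s: 6.47
tcp_pos: [0.6204, -0.0587, 0.1224]
tool_rot: [[-0.962, -0.272, 0.002], [-0.272, 0.962, 0.001], [-0.002, 0.0, -1.0]]
contact_force: [-1.4, 3.1, 7.6]
grip_width: 0.0189
grip_force: 48.6
t 6.4667 tcp [ 0.6204 -0.0587  0.1224] shift [0.0002 0.0008 0.0034] heading 105.81 turn 0.0 F [-1.4  3.1  7.6] w 0.0189 48.6
```

Converted, 0.016 m / 0.75 = 0.0213, 0.008 m / 0.75 = 0.0107.

```bash
cat > th.py <<'E'
import numpy as np
from bench import manip
s=manip.get_state();a=np.radians(15.8);B=np.array([[np.cos(a),-np.sin(a)],[np.sin(a),np.cos(a)]])
p=B.T@(s['tcp_pos'][:2]-[0.6158,-0.0057]);t=np.arctan2(p[1],p[0]);f=B.T@s['contact_force'][:2]
e=np.array([np.cos(t),np.sin(t)])
print(f"t {s['time_s']:.2f} theta {np.degrees(t)%360:.1f} r {np.hypot(*p)*1e3:.1f}mm board {p.round(4)} z {s['tcp_pos'][2]:.4f} Frad {f@e:.1f} Fccw {f@[-e[1],e[0]]:.1f} Fz {s['contact_force'][2]:.1f} w {s['grip_width']*1e3:.1f} {s['grip_force']:.0f}")
E
python3 th.py
echo '[{"tx": 0.0107,"ty": 0.0027,"tz": 0.0013,"jaw": 0.01},{"tx": 0.0213,"ty": 0.008,"tz": 0.0013,"jaw": 0.01}]' | python3 -m crank>/dev/null; python3 th.py
echo '[{"tx": 0.0144,"ty": 0.0111,"jaw": 0.01},{"tx": 0.0253,"ty": 0.0253,"jaw": 0.01},{"tx": 0.0323,"ty": 0.0421,"jaw": 0.01},{"tx": 0.0347,"ty": 0.06,"jaw": 0.01},{"tx": 0.0323,"ty": 0.078,"jaw": 0.01},{"tx": 0.0253,"ty": 0.0947,"jaw": 0.01},{"tx": 0.0144,"ty": 0.1091,"jaw": 0.01},{"ty": 0.12,"jaw": 0.01}]' | python3 -m crank>/dev/null; python3 th.py; echo '[{"jaw": 0.01},{"jaw": 0.01},{"jaw": 0.01}]' | python3 -m crank>/dev/null; python3 th.py
```

```text
t 6.47 theta 259.2 r 53.2mm board [-0.01   -0.0523] z 0.1224 Frad -3.2 Fccw -1.2 Fz 7.6 w 18.9 49
t 6.63 theta 243.2 r 53.0mm board [-0.0239 -0.0473] z 0.1224 Frad -5.0 Fccw 2.7 Fz 10.1 w 18.8 49
t 7.30 theta 120.8 r 50.9mm board [-0.0261  0.0437] z 0.1223 Frad -2.7 Fccw 3.9 Fz 14.0 w 18.8 50
t 7.55 theta 119.4 r 50.7mm board [-0.0249  0.0441] z 0.1223 Frad 5.2 Fccw -2.5 Fz 15.0 w 18.9 50
```

Converted, -0.0762 m / 0.75 = -0.1016, -0.071 m / 0.75 = -0.0947.

```bash
echo '[{"tx": -0.0167,"ty": 0.0069,"tz": -0.004,"jaw": 0.01},{"tx": -0.0347,"ty": 0.0093,"tz": -0.004,"jaw": 0.01},{"tx": -0.0527,"ty": 0.0069,"tz": -0.004,"jaw": 0.01},{"tx": -0.0693,"tz": -0.004,"jaw": 0.01},{"tx": -0.0837,"ty": -0.0111,"tz": -0.004,"jaw": 0.01},{"tx": -0.0947,"ty": -0.0253,"tz": -0.004,"jaw": 0.01},{"tx": -0.1016,"ty": -0.0421,"tz": -0.004,"jaw": 0.01},{"tx": -0.1016,"ty": -0.0421,"tz": -0.004,"jaw": 0.01}]' | python3 -m crank>/dev/null; python3 th.py
echo '[{"tx": -0.002,"ty": -0.0089,"jaw": 0.01},{"tx": -0.0024,"ty": -0.018,"jaw": 0.01},{"tx": -0.0024,"ty": -0.018,"jaw": 0.01}]' | python3 -m crank>/dev/null; python3 th.py
echo '[{"tx": 0.0003,"ty": -0.006,"jaw": 0.01},{"tx": 0.0003,"ty": -0.006,"jaw": 0.01},{"tx": 0.0003,"ty": -0.006,"jaw": 0.01}]' | python3 -m crank>/dev/null; python3 th.py
```

```text
t 8.22 theta 11.5 r 52.0mm board [0.0509 0.0104] z 0.1228 Frad 6.7 Fccw 0.2 Fz -8.8 w 18.7 52
t 8.47 theta 358.5 r 52.2mm board [ 0.0522 -0.0014] z 0.1228 Frad 6.0 Fccw 2.0 Fz -9.8 w 19.0 53
t 8.72 theta 357.8 r 52.2mm board [ 0.0521 -0.002 ] z 0.1227 Frad 8.4 Fccw 20.1 Fz -7.4 w 18.6 53
```

A 4.5 mm commanded step moved the handle only 0.6 mm and the force rose to 20 N at about 0°, so the valve is against its closed stop. Now I back it off, with checks along the way.

```bash
echo '[{"tx": -0.0003,"ty": 0.006,"tz": 0.002,"jaw": 0.01},{"tx": -0.0003,"ty": 0.006,"tz": 0.002,"jaw": 0.01}]' | python3 -m crank>/dev/null; python3 th.py
echo '[{"tx": 0.0024,"ty": 0.018,"jaw": 0.01},{"tx": 0.0093,"ty": 0.0347,"jaw": 0.01},{"tx": 0.0203,"ty": 0.0491,"jaw": 0.01},{"tx": 0.0347,"ty": 0.06,"jaw": 0.01},{"tx": 0.0513,"ty": 0.0669,"jaw": 0.01},{"tx": 0.0693,"ty": 0.0693,"jaw": 0.01},{"tx": 0.0873,"ty": 0.0669,"jaw": 0.01},{"tx": 0.104,"ty": 0.06,"jaw": 0.01}]' | python3 -m crank>/dev/null; python3 th.py
echo '[{"tx": 0.0144,"ty": -0.0111,"jaw": 0.01},{"tx": 0.0253,"ty": -0.0253,"jaw": 0.01},{"tx": 0.0323,"ty": -0.0421,"jaw": 0.01},{"tx": 0.0347,"ty": -0.06,"jaw": 0.01},{"tx": 0.0323,"ty": -0.078,"jaw": 0.01},{"tx": 0.0253,"ty": -0.0947,"jaw": 0.01},{"tx": 0.0144,"ty": -0.1091,"jaw": 0.01},{"ty": -0.12,"jaw": 0.01}]' | python3 -m crank>/dev/null; python3 th.py
echo '[{"tx": -0.0167,"ty": -0.0069,"jaw": 0.01},{"tx": -0.0347,"ty": -0.0093,"jaw": 0.01},{"tx": -0.0527,"ty": -0.0069,"jaw": 0.01},{"tx": -0.0693,"jaw": 0.01},{"tx": -0.0837,"ty": 0.0111,"jaw": 0.01},{"tx": -0.0947,"ty": 0.0253,"jaw": 0.01},{"tx": -0.1016,"ty": 0.0421,"jaw": 0.01},{"tx": -0.104,"ty": 0.06,"jaw": 0.01}]' | python3 -m crank>/dev/null; python3 th.py
echo '[{"jaw": 0.01},{"jaw": 0.01}]' | python3 -m crank>/dev/null; python3 th.py
```

```text
t 8.88 theta 359.3 r 52.3mm board [ 0.0523 -0.0006] z 0.1226 Frad 3.8 Fccw 2.6 Fz -0.1 w 18.5 54
t 9.55 theta 121.5 r 51.0mm board [-0.0266  0.0435] z 0.1225 Frad -8.6 Fccw -2.8 Fz 1.6 w 18.8 54
t 10.22 theta 240.6 r 53.4mm board [-0.0262 -0.0465] z 0.1224 Frad -16.5 Fccw -2.5 Fz 9.5 w 18.7 55
t 10.88 theta 356.6 r 52.4mm board [ 0.0523 -0.0031] z 0.1225 Frad 1.5 Fccw -3.0 Fz 6.0 w 18.6 55
t 11.05 theta 358.3 r 52.3mm board [ 0.0523 -0.0015] z 0.1225 Frad 6.1 Fccw 2.5 Fz 5.0 w 18.4 55
```

One turn is done. Now the second.

Converted, 0.078 m / 0.75 = 0.104, 0.0655 m / 0.75 = 0.0873.

```bash
echo '[{"tx": 0.0024,"ty": 0.018,"jaw": 0.01},{"tx": 0.0093,"ty": 0.0347,"jaw": 0.01},{"tx": 0.0203,"ty": 0.0491,"jaw": 0.01},{"tx": 0.0347,"ty": 0.06,"jaw": 0.01},{"tx": 0.0513,"ty": 0.0669,"jaw": 0.01},{"tx": 0.0693,"ty": 0.0693,"jaw": 0.01},{"tx": 0.0873,"ty": 0.0669,"jaw": 0.01},{"tx": 0.104,"ty": 0.06,"jaw": 0.01}]' | python3 -m crank>/dev/null; python3 th.py
echo '[{"tx": 0.0144,"ty": -0.0111,"jaw": 0.01},{"tx": 0.0253,"ty": -0.0253,"jaw": 0.01},{"tx": 0.0323,"ty": -0.0421,"jaw": 0.01},{"tx": 0.0347,"ty": -0.06,"jaw": 0.01},{"tx": 0.0323,"ty": -0.078,"jaw": 0.01},{"tx": 0.0253,"ty": -0.0947,"jaw": 0.01},{"tx": 0.0144,"ty": -0.1091,"jaw": 0.01},{"ty": -0.12,"jaw": 0.01}]' | python3 -m crank>/dev/null; python3 th.py
echo '[{"tx": -0.0167,"ty": -0.0069,"jaw": 0.01},{"tx": -0.0347,"ty": -0.0093,"jaw": 0.01},{"tx": -0.0527,"ty": -0.0069,"jaw": 0.01},{"tx": -0.0693,"jaw": 0.01},{"tx": -0.0837,"ty": 0.0111,"jaw": 0.01},{"tx": -0.0947,"ty": 0.0253,"jaw": 0.01},{"tx": -0.1016,"ty": 0.0421,"jaw": 0.01},{"tx": -0.104,"ty": 0.06,"jaw": 0.01}]' | python3 -m crank>/dev/null; python3 th.py
echo '[{"jaw": 0.01},{"jaw": 0.01},{"jaw": 0.01},{"jaw": 0.01}]' | python3 -m crank>/dev/null; python3 th.py
```

```text
t 11.72 theta 121.9 r 51.0mm board [-0.027   0.0433] z 0.1224 Frad -6.8 Fccw -3.3 Fz 5.4 w 18.5 54
t 12.38 theta 240.6 r 53.4mm board [-0.0262 -0.0465] z 0.1224 Frad -16.4 Fccw -2.4 Fz 10.1 w 18.7 55
t 13.05 theta 356.6 r 52.4mm board [ 0.0523 -0.0031] z 0.1225 Frad 1.6 Fccw -2.7 Fz 5.9 w 18.9 55
t 13.38 theta 357.7 r 52.3mm board [ 0.0522 -0.0021] z 0.1225 Frad 5.6 Fccw 1.3 Fz 4.9 w 18.9 55
```

Converted, 0.0015 m / 0.75 = 0.002.

```bash
echo '[{"ty": 0.002,"jaw": 0.01},{"ty": 0.002,"jaw": 0.01},{"ty": 0.002,"jaw": 0.01}]' | python3 -m crank>/dev/null; python3 th.py
python3 - <<'E'
from bench import optics
import cv2,numpy as np
p,d=optics.capture('wrist');cv2.imwrite('pics/w4.png',p[...,::-1])
p,d=optics.capture('scene');cv2.imwrite('pics/s4.png',p[...,::-1])
E
python3 th.py
```

```text
t 13.63 theta 358.7 r 52.3mm board [ 0.0522 -0.0012] z 0.1226 Frad 5.0 Fccw -0.1 Fz 4.6 w 18.7 54
t 13.73 theta 358.7 r 52.3mm board [ 0.0523 -0.0012] z 0.1225 Frad 4.9 Fccw -0.0 Fz 4.7 w 18.6 54
```

View pics/w4.png

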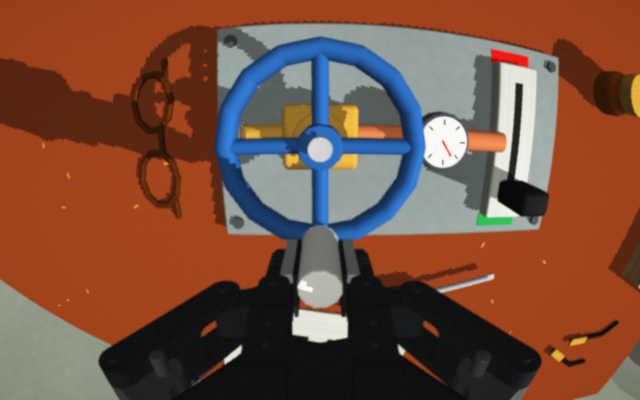

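View pics/s4.png

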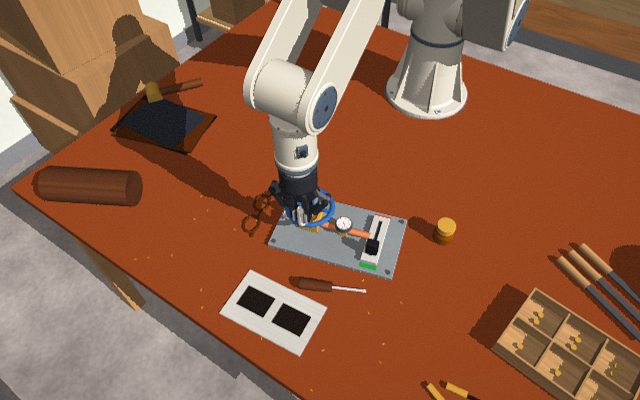

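The wrist view shows the wheel's spokes square to the board, with the hub at (320,149) and the handle held at (320,270). The grip is at the green end (523,197). In the scene view the frame, jar and screwdriver are where they started.

```bash
python3 -c "
from bench import manip
print(manip.close_job())"
```

```text
the job is handed in; nothing more can be done
None
```

I slid the shut-off grip to its end stop at the green mark, closed the valve to its stop, backed it off two full turns (to about 1° by the arm's readings) and handed the job in at about 13.7 s, still gripping the crank handle; the frame, jar and screwdriver were not touched.

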